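Unhook the cactus teether and stand it in the basket

TASK

Take the grey cactus teether off its barbed hook: raise it, tip it back towards the post and ease it out over the barb by feel, never forcing it against the hook. Then lower it into the empty half of the open basket until it stands on the basket's floor, and only then let go, so that it stays standing upright there. Leave the jar and the other things where they are.

Things in the scene. Friction and masses are not known exactly. Their poses are not given: they have to be found in the camera images.
- hook_stand: Fixed hook stand: round wooden base (radius 55, height 18), post of radius 8 at its centre, top 138 above the table, with a flat barbed metal hook strip 14 wide. Origin: centre of the base's underside, on the table; +x is where the hook points (roughly to the robot's right), z up. The hook flexes up and down by about 1 mm per 16 N; it must not be loaded by more than about 12 N.
- hook_root (a point): Point on the post's axis at the height of the hook shank's axis, 135 above the table; axes as hook_stand. The strip's straight shank, 6 thick, runs level along +x from here to a bend at x = 68 to 116: the end is pulled out by an amount that differs each time and is not measured; find it by feel (or sight).
- hook_bend0 (a point): Where the bend would be with the end pushed right in: 68 out from hook_root; the true bend lies 0 to 48 further along +x. From the bend's axis the strip (6 thick) rises outward for 27, at 32 to 48 degrees (not measured). Along it s, square to it n (up): from s=27, n=0 the barb, 5 thick, runs back nearly level to its tip at s=15, n=9; highest n=11. Strip and barb span n=-3 to 11.
- teether_grip (a point): Centre of the trunk part to grip, 100 above the teether's underside. Grey silicone cactus, about 120 g, 124 tall; z up, x square to the flat cactus, along the hook while it hangs. Trunk 14 thick (x), 26 wide (y), from 66 to 124 up. Two arms to y = +-43, up to 74. Pot at the foot 32 (x) by 44 (y), 28 high: it can stand on it.
- teether_hole (a point): Centre of the teether's hole, 50 above its underside, 50 below teether_grip; same axes. The hole goes right through along x, 36 wide (y) and 16 high, with a round bar of radius 6 below and above it (bar centres 14 below and above this point). At the start it hangs upright by the upper bar on the shank's top, 38 to 50 out from the post's axis.
- basket: Fixed open grey basket, 170 (x) by 240 (y) by 60 high, walls 5, floor 5 thick; a 50 high divider at y=0 makes two bays 160 (x) by 113 (y). Origin: centre of the underside. The jar stands in the -y bay; the +y bay is empty. Its lid lies elsewhere.
- basket_bay (a point): Centre of the empty bay's floor (top face, 5 above the table); axes as basket.
- jar: Clear jar with a white twist cap, radius 28, 85 high, in the basket's other bay. Origin: centre of the underside. Leave alone.
- cup: Yellow stacking cup, radius 33, 50 high, on a wooden turntable (radius 75, height 16). Origin: centre of the underside. Leave alone.
- rattle: Bamboo rattle lying on the table, about 115 long, 40 thick. Origin: underside of its middle. Leave alone.
- spoon: Steel spoon, 150 long, lying on the table. Leave alone.
- bowl: White ceramic bowl, radius 55, 40 high. Leave alone.
Things that resemble listed ones, but are neither listed nor needed, are in the scene too. Leave any orange, pink or yellow look-alike of the part that bears teether_grip alone.

How it is judged:
On the way, in this order (a step that is already met when the one before it is completed fails the run):
1. the teether is off the hook, held, at least 190 mm out from the post (horizontal distance between teether_grip and hook_root above 0.19 m and contact force between the fingers and teether above 0.5 N and contact force between teether and hook_stand below 0.05 N), for 0.1 s.
2. the teether stands on the floor of the empty bay while still held (contact force between teether and basket above 0.2 N and contact force between the fingers and teether above 0.5 N and height (world z) of teether_grip below 0.112 m and angle between teether_grip's own z axis and vertical below 0.2 rad and y of teether_grip in the frame of basket above 0.01 m), for 0.05 s.
At the end, for the whole second after the job is handed in: The teether stands upright (within 0.15 rad) and at rest on the floor of the basket's empty bay, let go; its trunk is over that bay, and its grip point 90 to 107 mm above the bay's floor (x of teether_grip in the frame of basket_bay between -0.07 and 0.07 m and y of teether_grip in the frame of basket_bay between -0.05 and 0.05 m and z of teether_grip in the frame of basket_bay between 0.09 and 0.107 m and angle between teether_grip's own z axis and vertical below 0.15 rad and linear speed of teether below 0.02 m/s); the robot touches nothing.
It fails at once if the teether is forced against the hook (over 12 N) (contact force between teether and hook_stand above 12 N).
It fails at once if the robot presses on the hook stand (over 12 N) (contact force between any of the fingers, the arm and hook_stand above 12 N).
It fails at once if the jar or another bystander is shifted by more than 30 mm (distance of any of jar, cup, rattle, spoon, bowl from where it was at the start of the episode above 0.03 m).
It also fails if it takes over 72 s, if anything falls off the work surface, if the arm or the gripper's body presses on something with over 40 N, if the wrist force passes 120 N, or if a joint passes its speed limit or range.

ROBOT

A 6-joint arm with a two-finger parallel gripper is mounted at the origin on the work surface. World frame = base frame: x ahead of the robot, y to its left, z up, the work surface at z = 0. Lengths are in m, angles in rad, forces in N, time in s.
With the tool pointing down it reaches from about 0.325 to 0.9 m from the base axis. Payload 6.1 kg.
Tool frame: the origin (TCP) lies between the finger pads; the fingertips stand 22 mm ahead of it and the grasp point (between the pads) lies 3 mm ahead of it; z points along the fingers, x is the direction in which the jaws open and shut, and the axes are right-handed (so a half turn about z gives the same grasp; the last joint's range is limited). The gripper opens to 85 mm and grips with 20 to 120 N. Pads are 22 mm wide; open, the fingers measure 114 mm over their backs; the gripper's body (76 mm by 85 mm) begins 54 mm behind the grasp point. The pads swing forward as they close: fully open they stand 13 mm farther back than shut.
Start: joints at [1.108, 0.22, 1.526, -0, 1.395, -0.126], TCP at [0.207, 0.59, 0.253] pointing down, gripper open.
Joint ranges: [-2.98, 2.98], [-0.91, 2.08], [0.09, 2.57], [-1.24, 4.39], [0.2, 2.65], [-2.68, 2.68]. Speed limits (rad/s): [2.57, 2.57, 3.01, 3.14, 3.14, 3.14].

INTERFACE

Orientations are given as a unit quaternion [w, x, y, z].
In Python, from station import state, get_image, camera_info, ticket gives the robot as it stands. The module is installed in compiled form; this text tells all that it offers.
- The arm moves only by the shell command python3 -m jog 'ROWS' [FORCE]. ROWS is JSON, a list of rows, each an object of numbers: "dx", "dy", "dz": the shift along the tool's x, y, z in m; "wx", "wy", "wz": the turn, a rotation vector about the tool's x, y, z in degrees; "jaw": the opening, from 0 (shut) to 1 (fully open). In form: [{"dx": .., "dy": .., "dz": .., "wx": .., "wy": .., "wz": .., "jaw": ..}, ...]. A call has 1 to 20 rows; each row is the pose to reach, as a shift and turn from the pose measured when the call began, along the tool's axes at that moment; what a row does not reach only later rows make up. A row lasts 1/12 s, in which the tool goes at most 41.7 mm and 7.16 degrees, less where a joint would pass 70% of its speed; a pose out of reach is approached as far as the arm can. A call with a gripper value outside its range is refused whole. The fingers move at their own pace and stop on an object; FORCE is the grip in N (left out, the last holds). Time passes only in rows, so rows that repeat a pose let the fingers close. It gives the time, the measured TCP pose, the force and the opening at its end, in the units of the state.
- state(): the state, without advancing time (a new reading comes with each control period).
- get_image(name): name is "scene" or "side" or "wrist"; returns (picture, depth): 480x640x3 uint8, red, green, blue; 480x640 float32, m along the optical axis (not along the pixel's ray), 0 where there is no reading.
- camera_info(name): a dict with "fx", "fy", "cx", "cy" (pixels), "rvec" (rotation vector, rad) and "tvec" (3), from world to camera coordinates, as OpenCV has them; the wrist camera has in their place "T_tool_cam" (4x4, takes a point from camera to tool coordinates, whose origin is the TCP and whose axes are the tool frame's). Camera axes: x right, y down, z forward; pixel columns grow to the right and rows downward; lengths in m; the calibration is good to about 2 mm. A picture is of the moment at which its call begins: read the wrist's pose just before it. camera_info takes no time and is no camera call.
- ticket.hand_in(): hands the job in, once; it reports no verdict.
The state is a dict: "time_s": time; "joint_positions": joint angles; "dq": joint speeds; "joint_efforts": joint torques, N m; "tool_pos": TCP position; "eef_rot": TCP orientation; "ft_force": force on the tool from outside, world axes, zero at the start; "torque": the same for the moment, N m; "opening": finger opening in m.
Only numpy, scipy, OpenCV 4.12 (cv2) and the standard library are available. Lean on these libraries where they do the work, as an engineer would, in place of code of your own. Each camera call takes 0.05 s, during which the arm holds its last target. There are 200 camera calls.

## Working session

There is one attempt and no reset: what is moved stays moved. The work goes in short steps, Python scripts to look and compute and a shell command to move; the robot and the scene stay as the last step left them, time stands still between calls to the robot, and variables do not carry over. Pictures are saved under pics/ and viewed, about 8 in all and at most 12, crops included, and the job is handed in when it is done.

```bash
mkdir -p pics
cat > h.py <<'E'
import numpy as np, cv2
from station import state,get_image,camera_info
from scipy.spatial.transform import Rotation as R
def cam(n,s=None):
    c=camera_info(n)
    K=np.array([[c['fx'],0,c['cx']],[0,c['fy'],c['cy']],[0,0,1]])
    if 'rvec' in c:
        r=R.from_rotvec(np.ravel(c['rvec'])).as_matrix(); t=np.ravel(c['tvec']); return K,r.T,-r.T@t
    T=np.array(c['T_tool_cam']); q=s['eef_rot']; Rt=R.from_quat([q[1],q[2],q[3],q[0]]).as_matrix()
    return K,Rt@T[:3,:3],Rt@T[:3,3]+np.array(s['tool_pos'])
def snap(n):
    s=state(); p,d=get_image(n); return p,d,cam(n,s)
def cloud(d,C):
    K,r,o=C; v,u=np.mgrid[:480,:640]
    P=np.stack([(u-K[0,2])/K[0,0]*d,(v-K[1,2])/K[1,1]*d,d],-1)
    return P@r.T+o
def save(n,p): cv2.imwrite('pics/'+n,p[...,::-1])
E
python3 - <<'E'
from h import *
for n in ('scene','side'):
    p,d,C=snap(n); save(n+'0.png',p); np.savez(n+'0.npz',p=p,d=d,X=cloud(d,C)); print(n,C[2],C[1][:,2],(d>0).mean())
E
```

```text
scene [1.24347402 0.36344632 1.27541201] [-0.507112   -0.27201103 -0.81783092] 0.99625
side [ 0.3549015  -0.9898176   0.91191355] [ 0.15201926  0.76947262 -0.62032414] 0.9958170572916667
```

View pics/scene0.png

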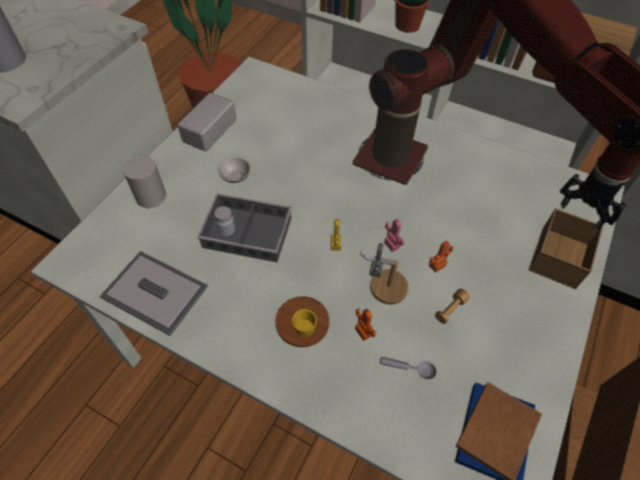

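View pics/side0.png

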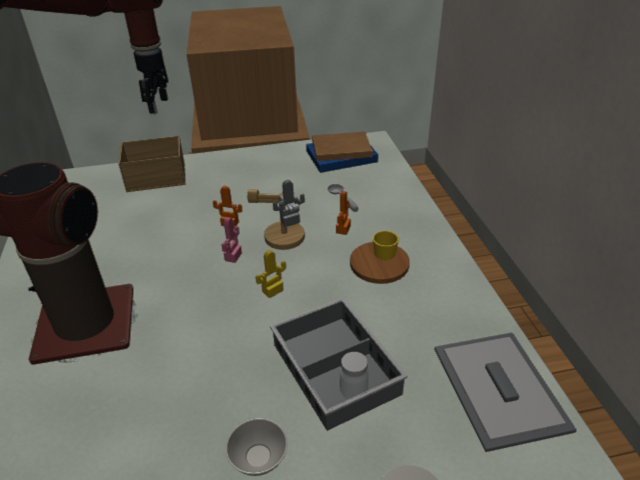

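The scene picture shows the stand base at about (390,287), the grey cactus at (378,260) and the hook tip near (363,255). The basket is at (247,228), with the jar in its left bay at (226,220). The side picture shows the cactus at (290,205), the base at (285,235) and the basket at (337,360).

Run:
```python
from h import *
S=np.load('scene0.npz');X=S['X'];p=S['p']
D=np.load('side0.npz');Y=D['X'];q=D['p']
for nm,X,p,(u0,u1,v0,v1) in (('scene',X,p,(355,415,235,305)),('side',Y,q,(260,310,175,250))):
    W=X[v0:v1,u0:u1].reshape(-1,3); c=p[v0:v1,u0:u1].reshape(-1,3).astype(int)
    hsv=cv2.cvtColor(p[v0:v1,u0:u1],cv2.COLOR_RGB2HSV).reshape(-1,3)
    b=(abs(W[:,2]-.018)<.006)&(hsv[:,1]>70)
    ct,r=cv2.minEnclosingCircle(W[b][:,:2].astype(np.float32)); print(nm,'base',ct,r,b.sum())
    g=(W[:,2]>.04)&(W[:,2]<.25)&(hsv[:,1]<60)
    for lo in np.arange(.04,.24,.02):
        k=g&(W[:,2]>=lo)&(W[:,2]<lo+.02)
        if k.sum()>2: print(' z%.2f'%lo,k.sum(),W[k].mean(0).round(3),W[k].min(0).round(3),W[k].max(0).round(3))
    w=(W[:,2]>.03)&(hsv[:,1]>90); print(' post',W[w].mean(0) if w.any() else 0, W[w].max(0) if w.any() else 0)
for nm,X,(u0,u1,v0,v1) in (('scene',X,(190,300,185,270)),('side',Y,(265,410,295,430))):
    X=(S if nm=='scene' else D)['X']
    W=X[v0:v1,u0:u1].reshape(-1,3)
    k=(abs(W[:,2]-.06)<.008)
    rect=cv2.minAreaRect(W[k][:,:2].astype(np.float32)); print(nm,'rim',rect,cv2.boxPoints(rect).round(3).tolist(),W[k][:,2].mean())
    k=(W[:,2]>.075)&(W[:,2]<.11);print(' jar',W[k].mean(0),W[k].max(0))
    k=(W[:,2]<.012)&(W[:,2]>-.005)
p=S['p'];save('crop.png',np.hstack([cv2.resize(p[230:310,345:425],(400,400),interpolation=2),cv2.resize(q[170:250,250:330],(400,400),interpolation=2)]))
```

```text
scene base (0.45047882199287415, 0.1825118064880371) 0.10721658915281296 874
 z0.08 36 [0.528 0.167 0.093] [0.507 0.152 0.083] [0.533 0.181 0.1  ]
 z0.10 79 [0.515 0.165 0.108] [0.495 0.144 0.1  ] [0.533 0.2   0.117]
 z0.12 107 [0.508 0.172 0.136] [0.49  0.133 0.124] [0.548 0.206 0.14 ]
 z0.14 137 [0.523 0.152 0.148] [0.495 0.112 0.14 ] [0.551 0.202 0.16 ]
 z0.16 24 [0.519 0.165 0.17 ] [0.515 0.158 0.161] [0.522 0.171 0.179]
 z0.18 35 [0.516 0.164 0.192] [0.497 0.159 0.18 ] [0.522 0.171 0.199]
 z0.20 24 [0.509 0.162 0.203] [0.501 0.155 0.2  ] [0.518 0.17  0.206]
 post [0.44330298 0.18915805 0.08657017] [1.24347402 0.36344632 1.27541201]
side base (0.4873335063457489, 0.27661246061325073) 0.12650679051876068 773
 z0.08 112 [0.507 0.152 0.091] [0.484 0.14  0.081] [0.531 0.201 0.1  ]
 z0.10 159 [0.508 0.156 0.109] [0.484 0.14  0.1  ] [0.534 0.209 0.12 ]
 z0.12 145 [0.504 0.162 0.134] [0.468 0.13  0.12 ] [0.549 0.216 0.14 ]
 z0.14 209 [0.51  0.152 0.149] [0.468 0.112 0.14 ] [0.549 0.186 0.16 ]
 z0.16 77 [0.508 0.158 0.17 ] [0.496 0.151 0.16 ] [0.521 0.163 0.18 ]
 z0.18 81 [0.509 0.158 0.
[... 280 characters left out ...]
28595), 15.500700950622559) [[0.4009999930858612, -0.16699999570846558], [0.46799999475479126, -0.40799999237060547], [0.6480000019073486, -0.3580000102519989], [0.5809999704360962, -0.11699999868869781]] 0.059424332524480955
 jar [ 0.55046344 -0.321076    0.08875162] [ 0.57371275 -0.29758923  0.09705367]
side rim ((0.5263710021972656, -0.25863343477249146), (0.1799081414937973, 0.252710223197937), 15.470318794250488) [[0.4059999883174896, -0.16099999845027924], [0.4729999899864197, -0.40400001406669617], [0.6470000147819519, -0.35600000619888306], [0.5789999961853027, -0.11299999803304672]] 0.058789275677801615
 jar [ 0.54689627 -0.32687552  0.08797527] [ 0.57219906 -0.29734791  0.09393328]
```

View pics/crop.png

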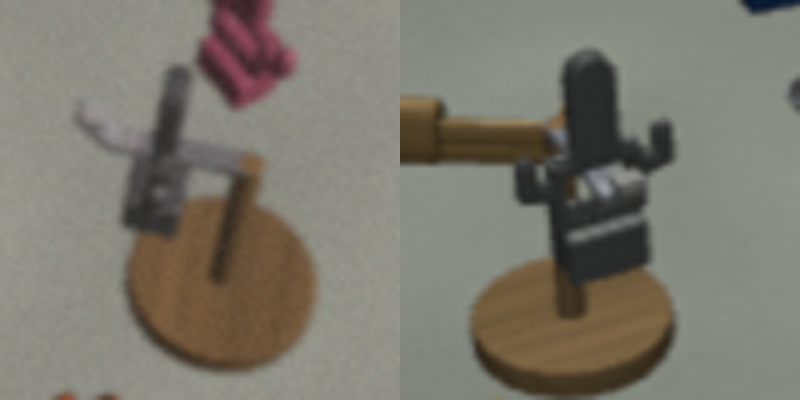

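The crop (5x, scene on the left) shows the base ellipse around (222,285) and the post top at (250,162). The shank runs left to a bend near (120,148), and the strip rises to about (82,108). The cactus hangs about midway along the shank. Next I'll cast rays for the stand's axes.

Run:
```python
from h import *
def ray(C,u,v,z):
    K,r,o=C; d=r@np.array([(u-K[0,2])/K[0,0],(v-K[1,2])/K[1,1],1]); return (o+d*(z-o[2])/d[2]).round(4)
C={n:cam(n) for n in('scene','side')}
for n,(u0,u1,v0,v1) in (('scene',(355,415,245,310)),('side',(255,312,215,250))):
    S=np.load(n+'0.npz');p=S['p'][v0:v1,u0:u1];X=S['X'][v0:v1,u0:u1]
    m=((cv2.cvtColor(p,cv2.COLOR_RGB2HSV)[...,1]>80)&(abs(X[...,2]-.018)<.004)).astype(np.uint8)
    _,l,st,_=cv2.connectedComponentsWithStats(m);k=l==1+st[1:,4].argmax();W=X[k][:,:2]
    # algebraic circle fit on hull
    h=cv2.convexHull(W.astype(np.float32))
    print(n,cv2.minEnclosingCircle(h),k.sum())
f=lambda n,a,b,z: ray(C[n],345+a/5-.4,230+b/5-.4,z)
print('base c',f('scene',222,285,.018),'posttop',f('scene',250,160,.138),'shank far',f('scene',130,150,.138),'tip',f('scene',82,106,.155))
S=np.load('scene0.npz');X=S['X'];p=S['p']
W=X[235:270,355:400].reshape(-1,3);k=(W[:,2]>.130)&(W[:,2]<.165)&(W[:,0]>.48)&(W[:,0]<.56)
W=W[k];W=W[W[:,1].argsort()]
print(W[::5].round(3).tolist())
```

```text
scene ((0.4968261420726776, 0.20942914485931396), 0.05571752041578293) 719
side ((0.4956915080547333, 0.20653071999549866), 0.05664893984794617) 643
base c [0.5004 0.2101 0.018 ] posttop [0.493 0.207 0.138] shank far [0.518  0.1476 0.138 ] tip [0.5155 0.1164 0.155 ]
[[0.512, 0.112, 0.151], [0.521, 0.116, 0.151], [0.527, 0.119, 0.156], [0.511, 0.121, 0.151], [0.511, 0.123, 0.153], [0.522, 0.125, 0.159], [0.525, 0.127, 0.155], [0.509, 0.128, 0.154], [0.523, 0.13, 0.145], [0.521, 0.131, 0.153], [0.51, 0.133, 0.139], [0.524, 0.136, 0.145], [0.506, 0.138, 0.138], [0.514, 0.141, 0.14], [0.518, 0.143, 0.137], [0.503, 0.145, 0.135], [0.508, 0.147, 0.136], [0.515, 0.15, 0.139], [0.516, 0.152, 0.132], [0.515, 0.154, 0.132], [0.521, 0.16, 0.159], [0.521, 0.162, 0.16], [0.519, 0.164, 0.164], [0.52, 0.165, 0.161], [0.527, 0.166, 0.152], [0.498, 0.167, 0.158], [0.518, 0.168, 0.151], [0.546, 0.169, 0.151], [0.518, 0.17, 0.157], [0.513, 0.17, 0.136], [0.524, 0.171, 0.146], [0.511, 0.172, 0.139], [0.548, 0.173, 0.151], [0.502, 0.174, 0.139], [0.504, 0.175, 0.138], [0.509, 0.177, 0.136], [0.498, 0.178, 0.136], [0.51, 0.181, 0.134], [0.51, 0.184, 0.137], [0.507, 0.186, 0.134], [0.506, 0.188, 0.134], [0.501, 0.191, 0.14], [0.503, 0.193, 0.135], [0.499, 0.196, 0.14], [0.504, 0.198, 0.14], [0.501, 0.2, 0.137], [0.5, 0.203, 0.137], [0.492, 0.205, 0.138], [0.503, 0.207, 0.135], [0.503, 0.21, 0.137], [0.496, 0.214, 0.13]]
```

Run:
```python
from h import *
s=state();q=s['eef_rot'];Rt=R.from_quat([q[1],q[2],q[3],q[0]]).as_matrix()
print(Rt.round(3),s['tool_pos'],s['ft_force'],s['opening'],s['time_s']);print(np.array(camera_info('wrist')['T_tool_cam']).round(3))
h=np.array([.19,-.98,0]);h/=np.linalg.norm(h)
# want tool x = +-h
for sg in(1,-1):
    x=sg*h;T=np.stack([x,np.cross([0,0,-1],x),[0,0,-1]],1);print(sg,R.from_matrix(Rt.T@T).as_rotvec(degrees=True).round(1))
print(Rt.T@(np.array([.508,.162,.29])-s['tool_pos']))
```

```text
[[ 0.33   0.944 -0.001]
 [ 0.944 -0.33  -0.002]
 [-0.002 -0.    -1.   ]] [0.20631401 0.58941628 0.25229349] [-0.11291069 -0.36987558  0.66127812] 0.08524285759123255 0.1
[[ 1.    -0.001  0.001 -0.   ]
 [ 0.001  0.962  0.272 -0.069]
 [-0.001 -0.272  0.962 -0.12 ]
 [ 0.     0.     0.     1.   ]]
1 [1.000e-01 1.000e-01 1.497e+02]
-1 [ -0.    0.1 -30.3]
[-0.30377444  0.42597438 -0.03725338]
```

```bash
python3 -m jog '[{"dx":0,"dy":0,"dz":-0.037,"jaw":0.6},{"dx":-0.304,"dy":0.426,"dz":-0.037,"wz":-30,"jaw":0.6},{"dx":-0.304,"dy":0.426,"dz":-0.037,"wz":-30},{"dx":-0.304,"dy":0.426,"dz":-0.037,"wz":-30},{"dx":-0.304,"dy":0.426,"dz":-0.037,"wz":-30},{"dx":-0.304,"dy":0.426,"dz":-0.037,"wz":-30},{"dx":-0.304,"dy":0.426,"dz":-0.037,"wz":-30},{"dx":-0.304,"dy":0.426,"dz":-0.037,"wz":-30},{"dx":-0.304,"dy":0.426,"dz":-0.037,"wz":-30},{"dx":-0.304,"dy":0.426,"dz":-0.037,"wz":-30},{"dx":-0.304,"dy":0.426,"dz":-0.037,"wz":-30},{"dx":-0.304,"dy":0.426,"dz":-0.037,"wz":-30},{"dx":-0.304,"dy":0.426,"dz":-0.037,"wz":-30},{"dx":-0.304,"dy":0.426,"dz":-0.037,"wz":-30},{"dx":-0.304,"dy":0.426,"dz":-0.037,"wz":-30},{"dx":-0.304,"dy":0.426,"dz":-0.037,"wz":-30},{"dx":-0.304,"dy":0.426,"dz":-0.037,"wz":-30},{"dx":-0.304,"dy":0.426,"dz":-0.037,"wz":-30}]'
python3 - <<'E'
from h import *
p,d,C=snap('wrist');save('w1.png',p);np.savez('w1.npz',p=p,d=d,X=cloud(d,C),K=C[0],r=C[1],o=C[2]);print(C[2])
E
```

```text
$[0]: bad value
```

```bash
python3 -m jog '[{"dx":0,"dy":0,"dz":-0.037,"wx":0,"wy":0,"wz":0,"jaw":0.6},{"dx":-0.304,"dy":0.426,"dz":-0.037,"wx":0,"wy":0,"wz":-30,"jaw":0.6},{"dx":-0.304,"dy":0.426,"dz":-0.037,"wx":0,"wy":0,"wz":-30,"jaw":0.6},{"dx":-0.304,"dy":0.426,"dz":-0.037,"wx":0,"wy":0,"wz":-30,"jaw":0.6},{"dx":-0.304,"dy":0.426,"dz":-0.037,"wx":0,"wy":0,"wz":-30,"jaw":0.6},{"dx":-0.304,"dy":0.426,"dz":-0.037,"wx":0,"wy":0,"wz":-30,"jaw":0.6},{"dx":-0.304,"dy":0.426,"dz":-0.037,"wx":0,"wy":0,"wz":-30,"jaw":0.6},{"dx":-0.304,"dy":0.426,"dz":-0.037,"wx":0,"wy":0,"wz":-30,"jaw":0.6},{"dx":-0.304,"dy":0.426,"dz":-0.037,"wx":0,"wy":0,"wz":-30,"jaw":0.6},{"dx":-0.304,"dy":0.426,"dz":-0.037,"wx":0,"wy":0,"wz":-30,"jaw":0.6},{"dx":-0.304,"dy":0.426,"dz":-0.037,"wx":0,"wy":0,"wz":-30,"jaw":0.6},{"dx":-0.304,"dy":0.426,"dz":-0.037,"wx":0,"wy":0,"wz":-30,"jaw":0.6},{"dx":-0.304,"dy":0.426,"dz":-0.037,"wx":0,"wy":0,"wz":-30,"jaw":0.6},{"dx":-0.304,"dy":0.426,"dz":-0.037,"wx":0,"wy":0,"wz":-30,"jaw":0.6},{"dx":-0.304,"dy":0.426,"dz":-0.037,"wx":0,"wy":0,"wz":-30,"jaw":0.6},{"dx":-0.304,"dy":0.426,"dz":-0.037,"wx":0,"wy":0,"wz":-30,"jaw":0.6},{"dx":-0.304,"dy":0.426,"dz":-0.037,"wx":0,"wy":0,"wz":-30,"jaw":0.6},{"dx":-0.304,"dy":0.426,"dz":-0.037,"wx":0,"wy":0,"wz":-30,"jaw":0.6}]'
python3 - <<'E'
from h import *
p,d,C=snap('wrist');save('w1.png',p);np.savez('w1.npz',p=p,d=d,X=cloud(d,C),K=C[0],r=C[1],o=C[2]);print(C[2])
E
```

```text
time_s: 1.6
tool_pos: [0.5072, 0.1628, 0.2895]
eef_rot: [-0.0, 0.638, 0.77, -0.001]
ft_force: [-1.3, 0.6, 0.5]
opening: 0.0512
[0.43908256 0.14989639 0.40999164]
```

View pics/w1.png

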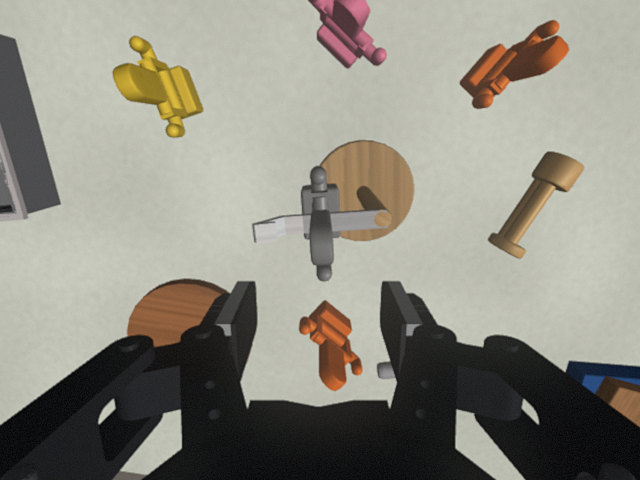

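The wrist picture shows the post top at (382,219), the shank running left to a bend near (285,219), and the strip end near (254,231). The trunk is at about (321,235) and the arm tips are at (319,175) and (324,272).

Run:
```python
from h import *
S=np.load('w1.npz');X=S['X'];p=S['p'];K,r,o=S['K'],S['r'],S['o']
def ray(u,v,z):
    d=r@np.array([(u-K[0,2])/K[0,0],(v-K[1,2])/K[1,1],1]); return o+d*(z-o[2])/d[2]
post=ray(382.5,219,.138);print('post',post, 'depth there',X[219,382])
W=X[195:250,245:375].reshape(-1,3)
# shank right of trunk & left of it at z .13-.142
sh=W[(abs(W[:,2]-.138)<.004)]
hf=np.array([.19,-.98]);hf/=np.linalg.norm(hf)
a=(sh[:,:2]-post[:2])@hf; b=(sh[:,:2]-post[:2])@np.array([-hf[1],hf[0]])
k=(a>12)&(a*1>0)
k=(a>.012)&(a<.07)&(abs(b)<.012)
# midline per bin
A=[];B=[]
for x in np.arange(.012,.07,.004):
    m=k&(a>=x)&(a<x+.004)
    if m.sum()>5: A.append(x+.002);B.append((b[m].min()+b[m].max())/2);print(round(x,3),m.sum(),(b[m].min()*1e3).round(1),(b[m].max()*1e3).round(1))
s,c=np.polyfit(A,B,1);print('slope',s,c)
h=hf+s*np.array([-hf[1],hf[0]]);h/=np.linalg.norm(h);nrm=np.array([-h[1],h[0]]);print('hook dir',h)
a=(W[:,:2]-post[:2])@h;b=(W[:,:2]-post[:2])@nrm
print('profile')
for x in np.arange(.01,.112,.003):
    m=(a>=x)&(a<x+.003)&(abs(b)<.006)&(W[:,2]>.12)
    if m.sum(): print(round(x+.0015,4),m.sum(),np.percentile(W[m][:,2],[10,50,90]).round(4))
# trunk
W=X[160:290,290:350].reshape(-1,3)
for lo,hi in((.196,.206),(.18,.196),(.145,.16)):
    m=(W[:,2]>lo)&(W[:,2]<hi)
    if m.sum():
        d=W[m][:,:2]-post[:2];print(lo,m.sum(),'out',np.percentile(d@h,[2,50,98]).round(4),'lat',np.percentile(d@nrm,[2,98]).round(4),W[m].max(0)[2])
```

```text
post [0.49457806 0.20996606 0.138     ] depth there [0.49492546 0.20989152 0.13664418]
0.012 96 -6.7 7.3
0.016 100 -6.4 7.9
0.02 108 -6.2 8.1
0.024 94 -6.0 7.8
0.028 98 -5.7 9.0
0.032 108 -5.4 8.7
0.036 65 -5.1 8.9
0.052 26 -3.6 9.8
0.056 95 -3.7 10.2
0.06 95 -3.5 10.8
0.064 105 -3.1 10.8
0.068 45 -2.9 11.0
slope 0.06690961658460262 -0.0005863062403599344
hook dir [ 0.25544868 -0.96682262]
profile
0.0115 60 [0.1371 0.1379 0.1388]
0.0145 62 [0.1369 0.1377 0.1387]
0.0175 63 [0.137  0.1378 0.1385]
0.0205 59 [0.1369 0.1379 0.1388]
0.0235 60 [0.1369 0.1377 0.1386]
0.0265 62 [0.1368 0.1375 0.1384]
0.0295 60 [0.1371 0.1377 0.1385]
0.0325 58 [0.1372 0.1377 0.1386]
0.0355 59 [0.1368 0.1378 0.1384]
0.0385 44 [0.1371 0.1381 0.2005]
0.0415 51 [0.2014 0.2025 0.2037]
0.0445 49 [0.2017 0.2029 0.2037]
0.0475 44 [0.2021 0.2029 0.2038]
0.0505 44 [0.2018 0.2028 0.2036]
0.0535 32 [0.1381 0.2011 0.2027]
0.0565 50 [0.137  0.1379 0.1386]
0.0595 62 [0.137  0.1376 0.1387]
0.0625 61 [0.137  0.1376 0.1385]
0.0655 59 [0.137  0.1377 0.1386]
0.0685 59 [0.1368 0.1377 0.1384]
0.0715 59 [0.137  0.1378 0.1386]
0.0745 67 [0.1371 0.138  0.1393]
0.0775 71 [0.1394 0.1413 0.1426]
0.0805 98 [0.1429 0.1543 0.1554]
0.0835 72 [0.1542 0.1551 0.1559]
0.0865 64 [0.1549 0.1557 0.1565]
0.0895 69 [0.155  0.1562 0.157 ]
0.0925 66 [0.1556 0.1565 0.1576]
0.0955 35 [0.1523 0.1529 0.1544]
0.196 813 out [0.0401 0.0466 0.0532] lat [-0.0116  0.0099] 0.20483043305268425
0.18 195 out [0.0399 0.0462 0.0531] lat [-0.0136  0.0112] 0.19599907448268214
0.145 781 out [0.0408 0.0465 0.0522] lat [-0.0423  0.0394] 0.159932868729816
```

The geometry fits together. The trunk is 46.6 mm out. The bend is about 75.5 mm out and the strip rises at about 46°, judging from the barb's top at 0.1545–0.1565 and the end at 96 mm. The hook direction is (0.255,-0.967). Next is the grasp.

Run:
```python
from h import *
s=state();q=s['eef_rot'];Rt=R.from_quat([q[1],q[2],q[3],q[0]]).as_matrix()
h=np.array([.2554,-.9668,0]);x=-h;T=np.stack([x,np.cross([0,0,-1],x),[0,0,-1]],1)
print(R.from_matrix(Rt.T@T).as_rotvec(degrees=True).round(2),Rt.T@(np.array([.5055,.1649,.187])-s['tool_pos']),s['ft_force'])
```

```text
[-0.09  0.06 -3.99] [ 0.00231571 -0.00111887  0.10259801] [-0.34081007  0.24813704 -0.99760604]
```

```bash
python3 -m jog '[{"dx":0.0023,"dy":-0.0011,"dz":0.03,"wx":0,"wy":0,"wz":-4,"jaw":0.6},{"dx":0.0023,"dy":-0.0011,"dz":0.06,"wx":0,"wy":0,"wz":-4,"jaw":0.6},{"dx":0.0023,"dy":-0.0011,"dz":0.085,"wx":0,"wy":0,"wz":-4,"jaw":0.6},{"dx":0.0023,"dy":-0.0011,"dz":0.1026,"wx":0,"wy":0,"wz":-4,"jaw":0.6},{"dx":0.0023,"dy":-0.0011,"dz":0.1026,"wx":0,"wy":0,"wz":-4,"jaw":0.6},{"dx":0.0023,"dy":-0.0011,"dz":0.1026,"wx":0,"wy":0,"wz":-4,"jaw":0.6}]'
python3 - <<'E'
from h import *
p,d,C=snap('side');X=cloud(d,C);post=np.array([.4946,.210]);h=np.array([.2554,-.9668])
save('s1.png',cv2.resize(p[130:250,230:350],(600,600),interpolation=2));print(state()['ft_force'])
E
```

```text
time_s: 2.15
tool_pos: [0.5044, 0.1658, 0.1864]
eef_rot: [-0.001, 0.609, 0.793, -0.002]
ft_force: [-1.1, 0.3, -0.1]
opening: 0.0513
[0.95978048 0.14820057 0.40816736]
```

View pics/s1.png

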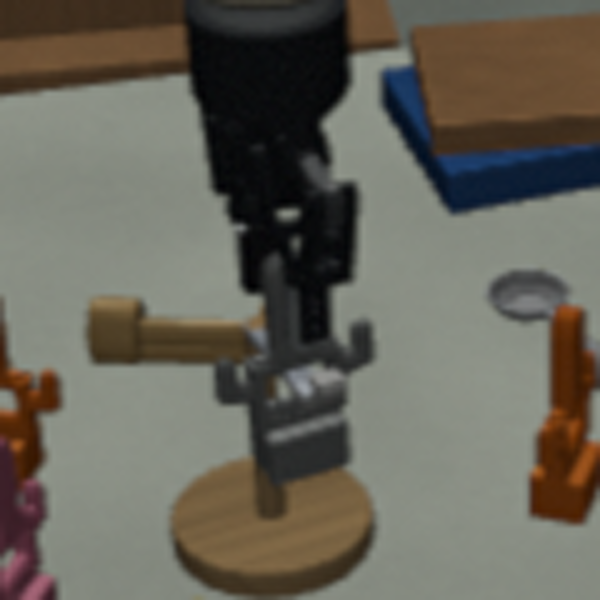

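The side crop shows the trunk at about (280,300), and the near finger at about (320,270) looks shifted sideways from it. I'll check with the wrist camera before closing.

Run:
```python
from h import *
p,d,C=snap('wrist');save('w2.png',p);X=cloud(d,C)
s=state();q=s['eef_rot'];Rt=R.from_quat([q[1],q[2],q[3],q[0]]).as_matrix()
L=(X-s['tool_pos'])@Rt   # tool coords
np.savez('w2.npz',p=p,d=d,L=L)
m=(abs(L[...,0])<.03)&(abs(L[...,1])<.05)&(L[...,2]>-.03)&(L[...,2]<.06)&(d>0)
for lo in np.arange(-.03,.06,.01):
    k=m&(L[...,2]>=lo)&(L[...,2]<lo+.01)&(abs(L[...,0])<.02)
    if k.sum()>10: print(round(lo,2),k.sum(),np.percentile(L[k],[3,97],axis=0).round(4).tolist())
```

```text
-0.02 2059 [[-0.0074, -0.0099, -0.0151], [0.0051, 0.007, -0.0103]]
-0.01 884 [[-0.0076, -0.0136, -0.0098], [0.0055, -0.0089, -0.0005]]
0.0 415 [[-0.0073, -0.0139, 0.0002], [0.0055, -0.0112, 0.0095]]
0.01 345 [[-0.0073, -0.0138, 0.0103], [0.0055, -0.0113, 0.0197]]
0.02 283 [[-0.0072, -0.0138, 0.0204], [0.0056, -0.0113, 0.0297]]
0.03 1017 [[-0.0059, -0.0424, 0.0313], [0.0046, -0.0127, 0.0399]]
0.04 721 [[-0.0091, -0.0433, 0.0401], [0.0098, -0.0015, 0.0499]]
0.05 1672 [[-0.0191, -0.0303, 0.0501], [0.0191, 0.006, 0.0553]]
```

View pics/w2.png

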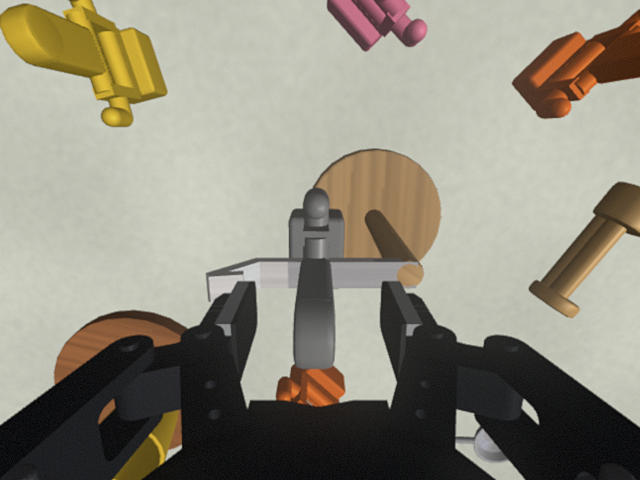

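In the wrist picture the trunk sits between the pads, at about (316,310). In tool coordinates it spans x -7.4 to 5.5 mm and y -14 to 11 mm, so it is centred and I can close.

```bash
python3 -m jog '[{"dx":-0.001,"dy":-0.001,"dz":0,"wx":0,"wy":0,"wz":0,"jaw":0.6},{"dx":-0.001,"dy":-0.001,"dz":0,"wx":0,"wy":0,"wz":0,"jaw":0.3},{"dx":-0.001,"dy":-0.001,"dz":0,"wx":0,"wy":0,"wz":0,"jaw":0.1},{"dx":-0.001,"dy":-0.001,"dz":0,"wx":0,"wy":0,"wz":0,"jaw":0.1},{"dx":-0.001,"dy":-0.001,"dz":0,"wx":0,"wy":0,"wz":0,"jaw":0.1},{"dx":-0.001,"dy":-0.001,"dz":0,"wx":0,"wy":0,"wz":0,"jaw":0.05},{"dx":-0.001,"dy":-0.001,"dz":0,"wx":0,"wy":0,"wz":0,"jaw":0.05},{"dx":-0.001,"dy":-0.001,"dz":0,"wx":0,"wy":0,"wz":0,"jaw":0.05},{"dx":-0.001,"dy":-0.001,"dz":0,"wx":0,"wy":0,"wz":0,"jaw":0.05}]' 40
python3 - <<'E'
from h import *
for i in range(4):
    p,d,C=snap('wrist');s=state();print(s['ft_force'],s['opening'],s['tool_pos'],s['torque'])
q=s['eef_rot'];Rt=R.from_quat([q[1],q[2],q[3],q[0]]).as_matrix()
L=(cloud(d,C)-s['tool_pos'])@Rt
m=(abs(L[...,0])<.03)&(abs(L[...,1])<.05)&(d>0)
for a,b in((-.02,-.01),(.032,.04)):
    k=m&(L[...,2]>a)&(L[...,2]<b)&(abs(L[...,0])<.02);print(np.percentile(L[k],[3,97],axis=0).round(4).tolist())
print(Rt.round(4))
E
```

```text
time_s: 3.0
tool_pos: [0.506, 0.1645, 0.1892]
eef_rot: [0.001, 0.61, 0.793, 0.0]
ft_force: [-0.2, -0.0, 3.8]
opening: 0.0135
[ 0.92011363 -0.28638731  4.32755068] 0.013671630519339777 [0.50597585 0.16449019 0.18922218] [-0.03548688 -0.09726905 -0.02284873]
[0.86377801 0.23080403 4.00622255] 0.013615165005220349 [0.50596548 0.16450203 0.18919991] [-0.05416081 -0.08876018  0.01059041]
[0.36329472 0.36134602 4.23202774] 0.013335342073145974 [0.50597031 0.16448338 0.18919087] [-0.0581771  -0.08926058  0.00820355]
[0.37043872 0.02600035 4.45597589] 0.013283028095180446 [0.50594858 0.16450058 0.18915557] [-0.0830713  -0.13874963 -0.02151731]
[[-0.0118, -0.0126, -0.0189], [0.0121, 0.0082, -0.0104]]
[[-0.0051, -0.0416, 0.0331], [0.0057, -0.0121, 0.0399]]
[[-2.567e-01  9.665e-01  2.200e-03]
 [ 9.665e-01  2.567e-01 -8.000e-04]
 [-1.300e-03  1.900e-03 -1.000e+00]]
```

```bash
python3 -m jog '[{"dx":0,"dy":0,"dz":-0.002,"wx":0,"wy":0,"wz":0,"jaw":0.05},{"dx":0,"dy":0,"dz":-0.002,"wx":0,"wy":0,"wz":0,"jaw":0.05},{"dx":0,"dy":0,"dz":-0.002,"wx":0,"wy":0,"wz":0,"jaw":0.05}]'
python3 -m jog '[{"dx":0,"dy":0,"dz":-0.003,"wx":0,"wy":0,"wz":0,"jaw":0.05},{"dx":0,"dy":0,"dz":-0.003,"wx":0,"wy":0,"wz":0,"jaw":0.05},{"dx":0,"dy":0,"dz":-0.003,"wx":0,"wy":0,"wz":0,"jaw":0.05}]'
```

```text
time_s: 3.45
tool_pos: [0.5051, 0.1644, 0.1902]
eef_rot: [0.0, 0.61, 0.793, -0.0]
ft_force: [-0.7, -0.4, -1.6]
opening: 0.0134
time_s: 3.7
tool_pos: [0.5049, 0.1644, 0.193]
eef_rot: [0.0, 0.61, 0.793, -0.001]
ft_force: [-0.6, 0.3, -1.6]
opening: 0.0137
```

```bash
cat > plan.py <<'E'
from h import *
import sys
post=np.array([.4946,.210,0]);h=np.array([.2554,-.9668,0]);n=np.array([.9668,.2554,0]);zz=np.array([0,0,1.]);L=.0594
def now():
    s=state();q=s['eef_rot'];Rt=R.from_quat([q[1],q[2],q[3],q[0]]).as_matrix();p=np.array(s['tool_pos'])
    hole=p+L*Rt[:,2]; d=hole-post; up=-Rt[:,2]
    print('hole u %.4f lat %.4f z %.4f tilt %.1f side %.2f'%(d@h,d@n,hole[2],np.degrees(np.arctan2(-up@h,up[2])),np.degrees(up@n)),'f u/lat/z',[round(float(np.dot(s['ft_force'],a)),2) for a in(h,n,zz)],'t',s['time_s'],'ty',round(float(np.dot(s['torque'],n)),3),'op',round(s['opening'],4))
    return p,Rt,d@n
def go(ws,lat=None):
    p,Rt,l=now(); l=l if lat is None else lat
    for u,z,t in ws:
        a=np.radians(t);up=-np.sin(a)*h+np.cos(a)*zz
        T=np.stack([np.cross(n,-up),n,-up],1)
        P=post+u*h+l*n+z*zz+L*up
        print((u,z,t),(Rt.T@(P-p)).round(4),R.from_matrix(Rt.T@T).as_rotvec(degrees=True).round(2))
E
python3 - <<'E'
from plan import *
go([(.0475,.135,6),(.0485,.135,12),(.0495,.135,18),(.051,.135,24),(.0535,.135,30),(.058,.135,36)])
E
```

```text
hole u 0.0468 lat -0.0017 z 0.1336 tilt 0.1 side 0.05 f u/lat/z [-0.46, -0.45, -1.55] t 3.7 ty -0.046 op 0.0137
(0.0475, 0.135, 6) [ 0.0054 -0.     -0.0011] [-0.04 -5.94  0.08]
(0.0485, 0.135, 12) [ 0.0106 -0.     -0.0002] [ -0.04 -11.94   0.08]
(0.0495, 0.135, 18) [ 0.0156 -0.      0.0015] [ -0.03 -17.94   0.08]
(0.051, 0.135, 24) [ 0.0199 -0.      0.0037] [ -0.03 -23.94   0.08]
(0.0535, 0.135, 30) [ 0.0229 -0.      0.0065] [-2.000e-02 -2.994e+01  9.000e-02]
(0.058, 0.135, 36) [ 0.0237 -0.      0.0099] [-2.000e-02 -3.594e+01  9.000e-02]
```

```bash
python3 -m jog '[{"dx":0.0027,"dy":0,"dz":-0.0012,"wx":0,"wy":-3,"wz":0,"jaw":0.05},{"dx":0.0054,"dy":0,"dz":-0.0011,"wx":0,"wy":-6,"wz":0,"jaw":0.05},{"dx":0.008,"dy":0,"dz":-0.0007,"wx":0,"wy":-9,"wz":0,"jaw":0.05},{"dx":0.0106,"dy":0,"dz":-0.0002,"wx":0,"wy":-12,"wz":0,"jaw":0.05},{"dx":0.0131,"dy":0,"dz":0.0006,"wx":0,"wy":-15,"wz":0,"jaw":0.05},{"dx":0.0156,"dy":0,"dz":0.0015,"wx":0,"wy":-18,"wz":0,"jaw":0.05},{"dx":0.0156,"dy":0,"dz":0.0015,"wx":0,"wy":-18,"wz":0,"jaw":0.05}]'
python3 - <<'E'
from plan import *
go([(.0503,.135,21),(.0515,.135,24),(.053,.135,27),(.055,.135,30),(.058,.135,33),(.061,.135,36)])
E
```

```text
time_s: 4.28
tool_pos: [0.4999, 0.1808, 0.1905]
eef_rot: [0.124, 0.601, 0.784, -0.097]
ft_force: [-0.5, 0.2, -0.5]
opening: 0.0133
hole u 0.0480 lat -0.0024 z 0.1340 tilt 18.1 side 0.07 f u/lat/z [-0.36, -0.46, -0.53] t 4.2833 ty 0.301 op 0.0133
(0.0503, 0.135, 21) [ 0.0005 -0.0001 -0.0002] [-0.06 -2.87  0.24]
(0.0515, 0.135, 24) [ 0.0025 -0.0001  0.0004] [-0.06 -5.87  0.24]
(0.053, 0.135, 27) [ 0.0041 -0.0001  0.0013] [-0.05 -8.87  0.24]
(0.055, 0.135, 30) [ 0.0053 -0.      0.0025] [ -0.04 -11.87   0.24]
(0.058, 0.135, 33) [ 0.0055 -0.      0.0041] [ -0.04 -14.87   0.25]
(0.061, 0.135, 36) [ 0.0056 -0.      0.006 ] [ -0.03 -17.87   0.25]
```

```bash
python3 -m jog '[{"dx":0.0005,"dy":0,"dz":-0.0007,"wx":0,"wy":-2.9,"wz":0.2,"jaw":0.05},{"dx":0.0025,"dy":0,"dz":-0.0001,"wx":0,"wy":-5.9,"wz":0.2,"jaw":0.05},{"dx":0.0041,"dy":0,"dz":0.0008,"wx":0,"wy":-8.9,"wz":0.2,"jaw":0.05},{"dx":0.0053,"dy":0,"dz":0.002,"wx":0,"wy":-11.9,"wz":0.2,"jaw":0.05},{"dx":0.0055,"dy":0,"dz":0.0036,"wx":0,"wy":-14.9,"wz":0.2,"jaw":0.05},{"dx":0.0056,"dy":0,"dz":0.0055,"wx":0,"wy":-17.9,"wz":0.2,"jaw":0.05},{"dx":0.0056,"dy":0,"dz":0.0055,"wx":0,"wy":-17.9,"wz":0.2,"jaw":0.05}]'
python3 - <<'E'
from plan import *
go([(.0625,.1354,38),(.065,.1354,40),(.0675,.1354,42),(.0695,.1355,43)])
E
```

```text
time_s: 4.87
tool_pos: [0.4979, 0.1846, 0.1817]
eef_rot: [0.244, 0.579, 0.754, -0.19]
ft_force: [0.0, 0.4, -2.0]
opening: 0.0135
hole u 0.0604 lat -0.0034 z 0.1336 tilt 36.1 side 0.16 f u/lat/z [-0.34, 0.11, -1.98] t 4.8667 ty 0.512 op 0.0135
(0.0625, 0.1354, 38) [-0.0007 -0.0002 -0.0002] [-0.16 -1.95  0.22]
(0.065, 0.1354, 40) [-0.0006 -0.0002  0.0014] [-0.15 -3.95  0.22]
(0.0675, 0.1354, 42) [-0.0006 -0.0002  0.0031] [-0.15 -5.95  0.23]
(0.0695, 0.1355, 43) [-0.0012 -0.0002  0.0043] [-0.15 -6.95  0.23]
```

```bash
python3 -m jog '[{"dx":-0.0007,"dy":0.001,"dz":-0.001,"wx":0,"wy":-2,"wz":0.2,"jaw":0.05},{"dx":-0.0006,"dy":0.0015,"dz":0.0002,"wx":0,"wy":-4,"wz":0.2,"jaw":0.05},{"dx":-0.0006,"dy":0.0015,"dz":0.0002,"wx":0,"wy":-4,"wz":0.2,"jaw":0.05},{"dx":-0.0006,"dy":0.0015,"dz":0.0002,"wx":0,"wy":-4,"wz":0.2,"jaw":0.05}]'
python3 - <<'E'
from plan import *
go([(.0665,.1355,41),(.068,.1355,42),(.0695,.1355,43),(.0703,.1357,43)],-.002)
E
```

```text
time_s: 5.2
tool_pos: [0.4995, 0.1843, 0.1815]
eef_rot: [0.269, 0.574, 0.745, -0.21]
ft_force: [-1.0, 0.8, -1.8]
opening: 0.0132
hole u 0.0642 lat -0.0021 z 0.1359 tilt 39.9 side 0.21 f u/lat/z [-0.99, -0.75, -1.84] t 5.2 ty 0.558 op 0.0132
(0.0665, 0.1355, 41) [-0.0003 -0.0001  0.0018] [-0.21 -1.09  0.07]
(0.068, 0.1355, 42) [-0.0005 -0.0001  0.0028] [-0.21 -2.09  0.07]
(0.0695, 0.1355, 43) [-0.0006 -0.0001  0.0038] [-0.21 -3.09  0.07]
(0.0703, 0.1357, 43) [-0.0013 -0.0001  0.0042] [-0.21 -3.09  0.07]
```

```bash
python3 -m jog '[{"dx":-0.0003,"dy":0,"dz":0.0016,"wx":-0.2,"wy":-1.1,"wz":0,"jaw":0.05},{"dx":-0.0005,"dy":0,"dz":0.0026,"wx":-0.2,"wy":-2.1,"wz":0,"jaw":0.05},{"dx":-0.0006,"dy":0,"dz":0.0036,"wx":-0.2,"wy":-3.1,"wz":0,"jaw":0.05},{"dx":-0.0006,"dy":0,"dz":0.0036,"wx":-0.2,"wy":-3.1,"wz":0,"jaw":0.05},{"dx":-0.0006,"dy":0,"dz":0.0036,"wx":-0.2,"wy":-3.1,"wz":0,"jaw":0.05}]'
python3 - <<'E'
from plan import *
th=np.radians(46);xb=.0755;nn=.004
ws=[]
for s in (-1,1,3,5,7,9,11,13,15,18,21,25,30,36,42):
    s=s/1000;ws.append((round(xb+s*np.cos(th)-nn*np.sin(th),4),round(.135+s*np.sin(th)+nn*np.cos(th),4),44))
go(ws,-.002)
E
```

```text
time_s: 5.62
tool_pos: [0.5, 0.1816, 0.1788]
eef_rot: [0.29, 0.567, 0.738, -0.224]
ft_force: [-0.2, 0.7, -2.1]
opening: 0.0133
hole u 0.0693 lat -0.0021 z 0.1353 tilt 43.0 side 0.03 f u/lat/z [-0.68, -0.01, -2.07] t 5.6167 ty 0.521 op 0.0133
(np.float64(0.0719), np.float64(0.1371), 44) [-0.002   0.0001  0.0005] [-0.03 -0.99  0.11]
(np.float64(0.0733), np.float64(0.1385), 44) [-0.004   0.0001  0.0004] [-0.03 -0.99  0.11]
(np.float64(0.0747), np.float64(0.1399), 44) [-0.006   0.0001  0.0003] [-0.03 -0.99  0.11]
(np.float64(0.0761), np.float64(0.1414), 44) [-0.008   0.0001  0.0002] [-0.03 -0.99  0.11]
(np.float64(0.0775), np.float64(0.1428), 44) [-0.01    0.0001  0.0001] [-0.03 -0.99  0.11]
(np.float64(0.0789), np.float64(0.1443), 44) [-0.0121  0.0001 -0.    ] [-0.03 -0.99  0.11]
(np.float64(0.0803), np.float64(0.1457), 44) [-0.014   0.     -0.0001] [-0.03 -0.99  0.11]
(np.float64(0.0817), np.float64(0.1471), 44) [-0.016   0.     -0.0002] [-0.03 -0.99  0.11]
(np.float64(0.083), np.float64(0.1486), 44) [-0.018   0.     -0.0004] [-0.03 -0.99  0.11]
(np.float64(0.0851), np.float64(0.1507), 44) [-0.021   0.     -0.0005] [-0.03 -0.99  0.11]
(np.float64(0.0872), np.float64(0.1529), 44) [-0.024   0.     -0.0006] [-0.03 -0.99  0.11]
(np.float64(0.09), np.float64(0.1558), 44) [-0.028   0.     -0.0009] [-0.03 -0.99  0.11]
(np.float64(0.0935), np.float64(0.1594), 44) [-0.033   0.     -0.0011] [-0.03 -0.99  0.11]
(np.float64(0.0976), np.float64(0.1637), 44) [-0.039  -0.     -0.0015] [-0.03 -0.99  0.11]
(np.float64(0.1018), np.float64(0.168), 44) [-0.045  -0.     -0.0017] [-0.03 -0.99  0.11]
```

```bash
python3 -m jog '[{"dx":-0.002,"dy":0,"dz":0.0003,"wx":0,"wy":-0.5,"wz":0.1,"jaw":0.05},{"dx":-0.004,"dy":0,"dz":0.0002,"wx":0,"wy":-1,"wz":0.1,"jaw":0.05},{"dx":-0.006,"dy":0,"dz":0.0001,"wx":0,"wy":-1,"wz":0.1,"jaw":0.05},{"dx":-0.008,"dy":0,"dz":0,"wx":0,"wy":-1,"wz":0.1,"jaw":0.05},{"dx":-0.008,"dy":0,"dz":0,"wx":0,"wy":-1,"wz":0.1,"jaw":0.05},{"dx":-0.008,"dy":0,"dz":0,"wx":0,"wy":-1,"wz":0.1,"jaw":0.05}]'
python3 - <<'E'
from plan import *
th=np.radians(46);xb=.0755;nn=.004
go([(round(xb+s*np.cos(th)-nn*np.sin(th),4),round(.135+s*np.sin(th)+nn*np.cos(th),4),44) for s in (.007,.009,.011,.013)],-.002)
p,d,C=snap('side');save('s2.png',cv2.resize(p[130:250,230:350],(600,600),interpolation=2))
E
```

```text
time_s: 6.12
tool_pos: [0.5016, 0.1759, 0.1845]
eef_rot: [0.297, 0.566, 0.734, -0.229]
ft_force: [0.3, -0.5, -1.7]
opening: 0.0135
hole u 0.0760 lat -0.0020 z 0.1418 tilt 44.0 side 0.02 f u/lat/z [0.54, 0.13, -1.68] t 6.1167 ty 0.484 op 0.0135
(np.float64(0.0775), np.float64(0.1428), 44) [-0.0018 -0.0001  0.0003] [-0.02 -0.01 -0.02]
(np.float64(0.0789), np.float64(0.1443), 44) [-0.0038 -0.0001  0.0002] [-0.02 -0.01 -0.02]
(np.float64(0.0803), np.float64(0.1457), 44) [-0.0058 -0.0001  0.0001] [-0.02 -0.01 -0.02]
(np.float64(0.0817), np.float64(0.1471), 44) [-0.0078 -0.0001  0.0001] [-0.02 -0.01 -0.02]
```

View pics/s2.png

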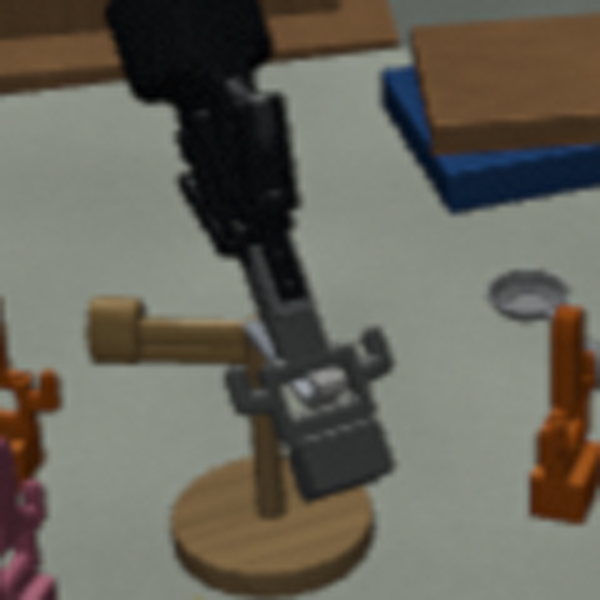

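The side crop shows the teether tilted back, with the barb end in the middle of the hole at about (318,385). Contact forces are close to zero, so I'll continue along the strip.

```bash
python3 -m jog '[{"dx":-0.002,"dy":0,"dz":0.0002,"wx":0,"wy":0,"wz":0,"jaw":0.05},{"dx":-0.004,"dy":0,"dz":0.0002,"wx":0,"wy":0,"wz":0,"jaw":0.05},{"dx":-0.004,"dy":0,"dz":0.0002,"wx":0,"wy":0,"wz":0,"jaw":0.05}]'
python3 -c "
from plan import *;now()"
python3 -m jog '[{"dx":-0.001,"dy":0,"dz":0,"wx":0,"wy":0,"wz":0,"jaw":0.05},{"dx":-0.003,"dy":0,"dz":0,"wx":0,"wy":0,"wz":0,"jaw":0.05},{"dx":-0.003,"dy":0,"dz":0,"wx":0,"wy":0,"wz":0,"jaw":0.05}]'
python3 -c "
from plan import *
th=np.radians(46);xb=.0755;nn=.004
go([(round(xb+s*np.cos(th)-nn*np.sin(th),4),round(.135+s*np.sin(th)+nn*np.cos(th),4),44) for s in (.013,.016,.02)],-.002)"
```

```text
time_s: 6.42
tool_pos: [0.5025, 0.1728, 0.1874]
eef_rot: [0.297, 0.566, 0.734, -0.229]
ft_force: [0.1, 0.1, -1.5]
opening: 0.0133
hole u 0.0792 lat -0.0019 z 0.1447 tilt 44.0 side 0.01 f u/lat/z [-0.05, 0.15, -1.5] t 6.4167 ty 0.575 op 0.0133
time_s: 6.67
tool_pos: [0.5032, 0.1705, 0.1898]
eef_rot: [0.297, 0.566, 0.734, -0.228]
ft_force: [-0.5, 0.6, -1.6]
opening: 0.0135
hole u 0.0816 lat -0.0017 z 0.1471 tilt 44.0 side 0.00 f u/lat/z [-0.67, -0.36, -1.65] t 6.6667 ty 0.501 op 0.0135
(np.float64(0.0817), np.float64(0.1471), 44) [-0.0001 -0.0003  0.0001] [-0.    0.01 -0.05]
(np.float64(0.0837), np.float64(0.1493), 44) [-0.003  -0.0003 -0.0001] [-0.    0.01 -0.05]
(np.float64(0.0865), np.float64(0.1522), 44) [-0.007  -0.0003 -0.0003] [-0.    0.01 -0.05]
```

Still free, with s about 13 mm and no contact force. Carrying on over the barb.

```bash
python3 -m jog '[{"dx":-0.0015,"dy":0,"dz":0,"wx":0,"wy":0,"wz":0,"jaw":0.05},{"dx":-0.003,"dy":0,"dz":-0.0001,"wx":0,"wy":0,"wz":0,"jaw":0.05},{"dx":-0.004,"dy":0,"dz":-0.0001,"wx":0,"wy":0,"wz":0,"jaw":0.05},{"dx":-0.004,"dy":0,"dz":-0.0001,"wx":0,"wy":0,"wz":0,"jaw":0.05}]'
python3 -c "
from plan import *;now()"
python3 -m jog '[{"dx":-0.002,"dy":0,"dz":-0.0001,"wx":0,"wy":0,"wz":0,"jaw":0.05},{"dx":-0.004,"dy":0,"dz":-0.0002,"wx":0,"wy":0,"wz":0,"jaw":0.05},{"dx":-0.004,"dy":0,"dz":-0.0002,"wx":0,"wy":0,"wz":0,"jaw":0.05}]'
python3 -c "
from plan import *
th=np.radians(46);xb=.0755;nn=.004
go([(round(xb+s*np.cos(th)-nn*np.sin(th),4),round(.135+s*np.sin(th)+nn*np.cos(th),4),44) for s in (.025,.03,.045,.06)],-.002)"
```

```text
time_s: 7.0
tool_pos: [0.5041, 0.1677, 0.193]
eef_rot: [0.297, 0.566, 0.734, -0.228]
ft_force: [-0.2, -0.1, -0.9]
opening: 0.0134
hole u 0.0846 lat -0.0016 z 0.1502 tilt 44.0 side -0.01 f u/lat/z [0.02, -0.19, -0.89] t 7.0 ty 0.513 op 0.0134
time_s: 7.25
tool_pos: [0.505, 0.1649, 0.1963]
eef_rot: [0.297, 0.566, 0.734, -0.228]
ft_force: [-0.0, 0.7, -2.0]
opening: 0.0135
hole u 0.0875 lat -0.0015 z 0.1536 tilt 44.0 side -0.02 f u/lat/z [-0.72, 0.17, -2.04] t 7.25 ty 0.584 op 0.0135
(np.float64(0.09), np.float64(0.1558), 44) [-0.0034 -0.0005  0.0001] [ 0.02  0.   -0.1 ]
(np.float64(0.0935), np.float64(0.1594), 44) [-0.0084 -0.0005 -0.    ] [ 0.02  0.   -0.1 ]
(np.float64(0.1039), np.float64(0.1701), 44) [-0.0233 -0.0005 -0.0005] [ 0.02  0.   -0.1 ]
(np.float64(0.1143), np.float64(0.1809), 44) [-0.0383 -0.0004 -0.001 ] [ 0.02  0.   -0.1 ]
```

```bash
python3 -m jog '[{"dx":-0.0025,"dy":0,"dz":0.0002,"wx":0,"wy":0,"wz":0,"jaw":0.05},{"dx":-0.005,"dy":0,"dz":0.0003,"wx":0,"wy":0,"wz":0,"jaw":0.05},{"dx":-0.008,"dy":0,"dz":0.0002,"wx":0,"wy":0,"wz":0,"jaw":0.05},{"dx":-0.012,"dy":0,"dz":0,"wx":0,"wy":0,"wz":0,"jaw":0.05},{"dx":-0.016,"dy":0,"dz":0,"wx":0,"wy":0,"wz":0,"jaw":0.05},{"dx":-0.016,"dy":0,"dz":0,"wx":0,"wy":0,"wz":0,"jaw":0.05}]'
python3 -c "
from plan import *;now()"
python3 -m jog '[{"dx":-0.008,"dy":0,"dz":0,"wx":0,"wy":0,"wz":0,"jaw":0.05},{"dx":-0.018,"dy":0,"dz":0,"wx":0,"wy":0,"wz":0,"jaw":0.05},{"dx":-0.03,"dy":0,"dz":0,"wx":0,"wy":0,"wz":0,"jaw":0.05},{"dx":-0.045,"dy":0,"dz":0,"wx":0,"wy":0,"wz":0,"jaw":0.05},{"dx":-0.06,"dy":0,"dz":0,"wx":0,"wy":0,"wz":0,"jaw":0.05},{"dx":-0.06,"dy":0,"dz":0,"wx":0,"wy":0,"wz":0,"jaw":0.05}]'
python3 - <<'E'
from plan import *
p,Rt,l=now()
# targets: upright, mid and above bay
by=np.array([-.268,.963,0]);by/=np.linalg.norm(by);bx=np.array([by[1],-by[0],0])
bay=np.array([.5255,-.2605,0])+.0585*by;print('bay',bay,bx)
for c in((bay+[0,0,.30]),):
    for lab,x in(('bx along',bx),('by',by),('-h',-h)):
        z=np.array([0,0,-1]);T=np.stack([x,np.cross(z,x),z],1);print(lab,(Rt.T@(c-p)).round(4),R.from_matrix(Rt.T@T).as_rotvec(degrees=True).round(1))
print((Rt.T@np.array([0,0,.06])).round(4))
E
```

```text
time_s: 7.75
tool_pos: [0.5083, 0.1534, 0.2083]
eef_rot: [0.297, 0.567, 0.734, -0.228]
ft_force: [-0.0, 0.3, -1.3]
opening: 0.0134
hole u 0.0995 lat -0.0012 z 0.1656 tilt 44.0 side -0.05 f u/lat/z [-0.25, 0.04, -1.31] t 7.75 ty 0.573 op 0.0134
time_s: 8.25
tool_pos: [0.5206, 0.1099, 0.2534]
eef_rot: [0.299, 0.568, 0.733, -0.227]
ft_force: [1.6, 0.2, -0.7]
opening: 0.0135
hole u 0.1447 lat -0.0002 z 0.2107 tilt 44.1 side -0.17 f u/lat/z [0.17, 1.6, -0.74] t 8.25 ty 0.571 op 0.0135
bay [ 0.50981567 -0.20414175  0.        ] [0.96338881 0.2681082  0.        ]
bx along [-0.2493 -0.0894  0.1755] [34.4 34.3 84.1]
by [-0.2493 -0.0894  0.1755] [ 0.  44.1 -1. ]
-h [-0.2493 -0.0894  0.1755] [ 0.3 44.1 -0.3]
[-0.0417  0.0004 -0.0431]
```

```bash
python3 -m jog '[{"dx":-0.025,"dy":-0.009,"dz":0.0176,"wx":0,"wy":4,"wz":0,"jaw":0.05},{"dx":-0.05,"dy":-0.018,"dz":0.035,"wx":0,"wy":9,"wz":0,"jaw":0.05},{"dx":-0.075,"dy":-0.027,"dz":0.0527,"wx":0,"wy":13,"wz":0,"jaw":0.05},{"dx":-0.1,"dy":-0.036,"dz":0.07,"wx":0,"wy":18,"wz":0,"jaw":0.05},{"dx":-0.125,"dy":-0.045,"dz":0.088,"wx":0,"wy":22,"wz":0,"jaw":0.05},{"dx":-0.15,"dy":-0.054,"dz":0.105,"wx":0,"wy":26,"wz":0,"jaw":0.05},{"dx":-0.175,"dy":-0.063,"dz":0.123,"wx":0,"wy":31,"wz":0,"jaw":0.05},{"dx":-0.2,"dy":-0.072,"dz":0.14,"wx":0,"wy":35,"wz":-0.5,"jaw":0.05},{"dx":-0.225,"dy":-0.08,"dz":0.158,"wx":0,"wy":40,"wz":-1,"jaw":0.05},{"dx":-0.24,"dy":-0.087,"dz":0.17,"wx":0,"wy":44.1,"wz":-1,"jaw":0.05},{"dx":-0.2493,"dy":-0.0894,"dz":0.1755,"wx":0,"wy":44.1,"wz":-1,"jaw":0.05},{"dx":-0.2493,"dy":-0.0894,"dz":0.1755,"wx":0,"wy":44.1,"wz":-1,"jaw":0.05},{"dx":-0.2493,"dy":-0.0894,"dz":0.1755,"wx":0,"wy":44.1,"wz":-1,"jaw":0.05}]'
python3 - <<'E'
from plan import *
p0,Rt,l=now()
p,d,C=snap('wrist');save('w3.png',p);X=cloud(d,C)
z=np.array([0,0,-1]);by=np.array([-.268,.963,0]);by/=np.linalg.norm(by);T=np.stack([by,np.cross(z,by),z],1)
print(p0,R.from_matrix(Rt.T@T).as_rotvec(degrees=True).round(2))
W=X[d>0];bay=np.array([.5098,-.2041,0]);bx=np.array([by[1],-by[0],0])
k=(abs(W[:,2]-.06)<.004)&(np.linalg.norm(W[:,:2]-bay[:2],axis=1)<.12)
e=W[k]-bay;print('rim bx',np.percentile(e@bx,[1,99]),'by',np.percentile(e@by,[1,99]),k.sum())
k=(abs(W[:,2]-.005)<.004)&(abs((W-bay)@bx)<.085)&(abs((W-bay)@by)<.06);e=W[k]-bay;print('floor',k.sum(),np.percentile(e@bx,[1,99]),np.percentile(e@by,[1,99]),np.median(W[k][:,2]))
E
```

```text
time_s: 9.33
tool_pos: [0.5095, -0.2043, 0.2995]
eef_rot: [-0.0, 0.606, 0.796, 0.0]
ft_force: [0.6, 0.5, -1.8]
opening: 0.0136
hole u 0.4043 lat -0.0914 z 0.2401 tilt -0.0 side 0.00 f u/lat/z [-0.36, 0.69, -1.83] t 9.3333 ty -0.007 op 0.0136
[ 0.50945532 -0.20427427  0.29952149] [-0.   -0.04 -0.12]
rim bx [-0.08981967  0.08598094] by [-0.11036071  0.06678122] 4088
floor 11017 [-0.08045861  0.07631761] [-0.05412765  0.0582799 ] 0.0047281883274123415
```

View pics/w3.png

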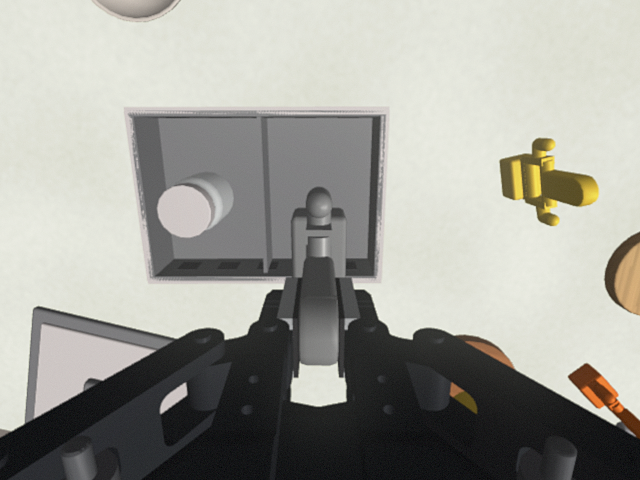

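The wrist picture shows the cactus held upright over the right, empty bay, with the jar at (195,205) undisturbed in the other one. The bay centre agrees to 2 mm. Lowering to just above the floor.

```bash
python3 -m jog '[{"dx":0.002,"dy":-0.002,"dz":0.025,"wx":0,"wy":0,"wz":0,"jaw":0.05},{"dx":0.002,"dy":-0.002,"dz":0.055,"wx":0,"wy":0,"wz":0,"jaw":0.05},{"dx":0.002,"dy":-0.002,"dz":0.085,"wx":0,"wy":0,"wz":0,"jaw":0.05},{"dx":0.002,"dy":-0.002,"dz":0.115,"wx":0,"wy":0,"wz":0,"jaw":0.05},{"dx":0.002,"dy":-0.002,"dz":0.14,"wx":0,"wy":0,"wz":0,"jaw":0.05},{"dx":0.002,"dy":-0.002,"dz":0.16,"wx":0,"wy":0,"wz":0,"jaw":0.05},{"dx":0.002,"dy":-0.002,"dz":0.173,"wx":0,"wy":0,"wz":0,"jaw":0.05},{"dx":0.002,"dy":-0.002,"dz":0.178,"wx":0,"wy":0,"wz":0,"jaw":0.05},{"dx":0.002,"dy":-0.002,"dz":0.178,"wx":0,"wy":0,"wz":0,"jaw":0.05},{"dx":0.002,"dy":-0.002,"dz":0.178,"wx":0,"wy":0,"wz":0,"jaw":0.05}]'
python3 -c "
from plan import *;now()"
python3 -m jog '[{"dx":0,"dy":0,"dz":0.002,"wx":0,"wy":0,"wz":0,"jaw":0.05},{"dx":0,"dy":0,"dz":0.004,"wx":0,"wy":0,"wz":0,"jaw":0.05},{"dx":0,"dy":0,"dz":0.006,"wx":0,"wy":0,"wz":0,"jaw":0.05},{"dx":0,"dy":0,"dz":0.006,"wx":0,"wy":0,"wz":0,"jaw":0.05}]'
python3 -c "
from plan import *;now()"
```

```text
time_s: 10.22
tool_pos: [0.5075, -0.2005, 0.1221]
eef_rot: [-0.0, 0.604, 0.797, 0.0]
ft_force: [-0.1, -0.2, -1.2]
opening: 0.0136
hole u 0.4001 lat -0.0923 z 0.0627 tilt -0.0 side -0.02 f u/lat/z [0.17, -0.15, -1.15] t 10.2167 ty -0.041 op 0.0136
time_s: 10.55
tool_pos: [0.5076, -0.2005, 0.1163]
eef_rot: [0.0, 0.604, 0.797, 0.0]
ft_force: [0.1, 0.2, -1.6]
opening: 0.0139
hole u 0.4002 lat -0.0922 z 0.0569 tilt 0.0 side -0.04 f u/lat/z [-0.19, 0.15, -1.58] t 10.55 ty 0.013 op 0.0139
```

```bash
python3 -m jog '[{"dx":0,"dy":0,"dz":0.001,"wx":0,"wy":0,"wz":0,"jaw":0.05},{"dx":0,"dy":0,"dz":0.002,"wx":0,"wy":0,"wz":0,"jaw":0.05},{"dx":0,"dy":0,"dz":0.003,"wx":0,"wy":0,"wz":0,"jaw":0.05},{"dx":0,"dy":0,"dz":0.003,"wx":0,"wy":0,"wz":0,"jaw":0.05}]'
python3 -c "
from plan import *;now()"
python3 -m jog '[{"dx":0,"dy":0,"dz":0.001,"wx":0,"wy":0,"wz":0,"jaw":0.05},{"dx":0,"dy":0,"dz":0.001,"wx":0,"wy":0,"wz":0,"jaw":0.05}]'
python3 -c "
from plan import *;now()"
```

```text
time_s: 10.88
tool_pos: [0.508, -0.2008, 0.1149]
eef_rot: [0.0, 0.604, 0.797, 0.0]
ft_force: [-3.6, 1.6, 8.2]
opening: 0.0132
hole u 0.4006 lat -0.0919 z 0.0555 tilt 0.0 side -0.06 f u/lat/z [-2.41, -3.05, 8.16] t 10.8833 ty 0.577 op 0.0132
time_s: 11.05
tool_pos: [0.508, -0.2009, 0.1149]
eef_rot: [0.0, 0.604, 0.797, 0.0]
ft_force: [-3.5, 1.9, 7.3]
opening: 0.0136
hole u 0.4007 lat -0.0919 z 0.0555 tilt 0.0 side -0.05 f u/lat/z [-2.72, -2.95, 7.33] t 11.05 ty 0.666 op 0.0136
```

It stands on the floor, still held: +8 N, stopped at 0.1149 against an expected 0.1144. I'll relieve the preload and then open.

```bash
python3 -m jog '[{"dx":0,"dy":0,"dz":0,"wx":0,"wy":0,"wz":0,"jaw":0.05},{"dx":0,"dy":0,"dz":0,"wx":0,"wy":0,"wz":0,"jaw":0.05}]' 20
python3 -m jog '[{"dx":0,"dy":0,"dz":0,"wx":0,"wy":0,"wz":0,"jaw":0.2},{"dx":0,"dy":0,"dz":0,"wx":0,"wy":0,"wz":0,"jaw":0.25},{"dx":0,"dy":0,"dz":0,"wx":0,"wy":0,"wz":0,"jaw":0.35},{"dx":0,"dy":0,"dz":0,"wx":0,"wy":0,"wz":0,"jaw":0.5},{"dx":0,"dy":0,"dz":0,"wx":0,"wy":0,"wz":0,"jaw":0.6},{"dx":0,"dy":0,"dz":0,"wx":0,"wy":0,"wz":0,"jaw":0.6},{"dx":0,"dy":0,"dz":0,"wx":0,"wy":0,"wz":0,"jaw":0.6}]'
```

```text
time_s: 11.22
tool_pos: [0.5082, -0.2012, 0.1151]
eef_rot: [0.001, 0.604, 0.797, 0.0]
ft_force: [0.5, -0.5, -2.3]
opening: 0.0131
time_s: 11.8
tool_pos: [0.5081, -0.2011, 0.115]
eef_rot: [0.001, 0.604, 0.797, 0.0]
ft_force: [0.6, 0.6, -0.2]
opening: 0.051
```

```bash
python3 -m jog '[{"dx":0,"dy":0,"dz":-0.02,"wx":0,"wy":0,"wz":0,"jaw":0.6},{"dx":0,"dy":0,"dz":-0.05,"wx":0,"wy":0,"wz":0,"jaw":0.6},{"dx":0,"dy":0,"dz":-0.09,"wx":0,"wy":0,"wz":0,"jaw":0.6},{"dx":0,"dy":0,"dz":-0.12,"wx":0,"wy":0,"wz":0,"jaw":0.6},{"dx":0,"dy":0,"dz":-0.12,"wx":0,"wy":0,"wz":0,"jaw":0.6},{"dx":0,"dy":0,"dz":-0.12,"wx":0,"wy":0,"wz":0,"jaw":0.6}]'
python3 - <<'E'
from h import *
p,d,C=snap('wrist');X=cloud(d,C);W=X[d>0]
by=np.array([-.268,.963,0]);by/=np.linalg.norm(by);bx=np.array([by[1],-by[0],0]);bay=np.array([.5090,-.2020,0])
k=(abs((W-bay)@bx)<.07)&(abs((W-bay)@by)<.05)&(W[:,2]<.15)
for lo,hi in((.12,.14),(.1,.12),(.065,.09),(.025,.04)):
    e=W[k&(W[:,2]>lo)&(W[:,2]<hi)]
    if len(e): print(lo,len(e),'bx',np.percentile((e-bay)@bx,[2,98]).round(4),'by',np.percentile((e-bay)@by,[2,98]).round(4),'ztop',e[:,2].max().round(4))
p,d,C=snap('side');save('s3.png',cv2.resize(p[230:430,230:430],(600,600),interpolation=2))
E
```

```text
time_s: 12.3
tool_pos: [0.5094, -0.2019, 0.2379]
eef_rot: [0.003, 0.604, 0.797, 0.001]
ft_force: [-0.4, 0.2, 0.0]
opening: 0.0512
0.12 712 bx [-0.012   0.0108] by [-0.0051  0.008 ] ztop 0.1303
0.1 153 bx [-0.0135 -0.0102] by [-0.0053  0.0082] ztop 0.1199
0.065 748 bx [-0.0423  0.0397] by [-0.0045  0.0071] ztop 0.0899
0.025 840 bx [-0.0222  0.0198] by [-0.0143  0.0172] ztop 0.0352
```

View pics/s3.png

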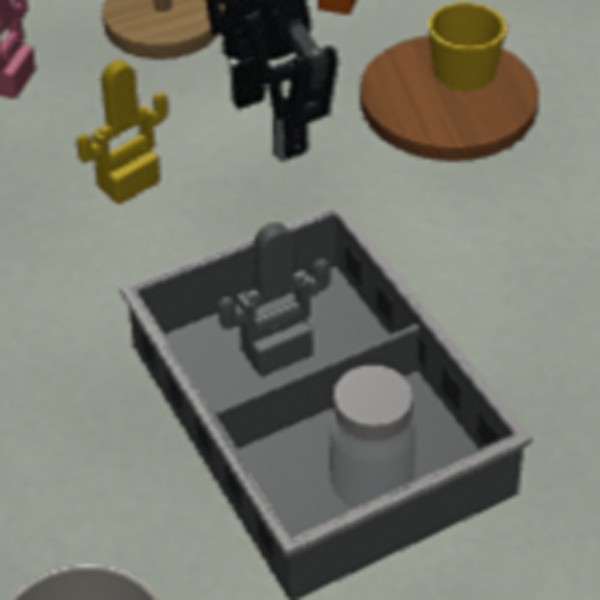

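The picture shows the cactus standing free and upright in the empty bay at about (275,310), with the gripper clear above it and the jar untouched at (372,430). Its top is at 0.130 (expected 0.129) and the trunk is centred over the pot.

```bash
python3 -c "
from station import ticket;print(ticket.hand_in())"
```

```text
the job is handed in; nothing more can be done
None
```

The grey teether is off the hook and standing upright in the basket's empty bay. The job was handed in at about 12.4 s, and no verdict was reported.

**Unhooking:** I gripped the trunk, raised it about 5 mm and tipped it back to 44° towards the post. I then slid it out along the strip, with the bend 75.5 mm out and the rise about 46°, both measured by sight. Wrist force stayed within about 1 N of its free value all the way over the barb. The largest hook load was about 4–5 N, from the pads swinging forward as the grip closed.

**Placing:** It touched the bay floor at +8 N while still held, with the tool at 0.115 m against an expected 0.114 m. I eased off the load and only then opened the fingers.

**Last checks:**
- **Height:** the teether's top stands at 0.130 m, against 0.129 m expected.
- **Upright and centred:** the trunk is centred over the pot to about 1 mm, and the teether is within 2 mm of the bay centre.
- **Clear of the robot:** the gripper is clear above it.
- **Bystanders:** the jar and the cup looked untouched in the last picture. I did not measure any bystander again, and the rattle and spoon were not in that picture.

No check failed. The only disagreement was about 2 mm between the cameras on where the post stands, so I worked from the wrist camera there.

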